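Open the reference-block case and lock its lid stay

ROBOT

A 7-joint arm with a two-finger parallel gripper is mounted at the origin on the work surface. World frame = base frame: x ahead of the robot, y to its left, z up, the work surface at z = 0. Lengths are in m, angles in rad, forces in N, time in s.
With the tool pointing down it reaches from about 0.4 to 0.85 m from the base axis. Payload 10.4 kg.
Tool frame: the origin (TCP) lies on the front face of the gripper's body, between the roots of the fingers; the fingertips stand 73 mm ahead of it and the grasp point (between the pads) lies 54 mm ahead of it; z points along the fingers, y is the line along which they close (so a half turn about z gives the same grasp; the last joint's range is limited). The gripper opens to 85 mm and grips with 20 to 120 N. Pads are 22 mm wide; open, the fingers measure 114 mm over their backs; the gripper's body (76 mm by 85 mm) begins 54 mm behind the grasp point. The pads swing forward as they close: fully open they stand 13 mm farther back than shut.
Start: joints at [-1.332, 0.332, -0.065, 1.46, 0.022, 1.35, -0.088], TCP at [0.162, 0.604, 0.304] pointing down, gripper open.
Joint ranges: [-2.6, 2.6], [-0.5, 2.12], [-1.47, 1.34], [0.16, 2.42], [-1.27, 4.41], [0.06, 2.06], [-2.6, 2.6]. Speed limits (rad/s): [2.22, 2.22, 2.79, 2.79, 3.14, 3.14, 3.14].

INTERFACE

Orientations are given as a unit quaternion [x, y, z, w].
In Python, from workcell import manip gives the robot as it stands.
- The arm moves only by the shell command python3 -m jog 'ROWS' [FORCE]. ROWS is JSON, a list of rows, each an object with "grip": the gripper command: -1 is fully open, 1 is shut, values between are in proportion; "slide": the shift along the tool's x, y, z in cm, a list of three; "yaw": the turn about the tool's z in rad. A call has 1 to 8 rows; each row shifts and turns the commanded pose from where the row before left it, along the tool's axes as they then stand; what a row does not reach is not made up. A row lasts 1/10 s, in which the tool goes at most 50 mm and 8.59 degrees, less where a joint would pass 70% of its speed; a pose out of reach is approached as far as the arm can. A call with a gripper value outside its range is refused whole. The fingers move at their own pace and stop on an object; FORCE is the grip in N (left out, the last holds). Time passes only in rows, so rows that do not move let the fingers close. It gives the time, the measured TCP pose, the force, the opening and the grip force at its end, in the units of the state.
- manip.get_obs(): the state, without advancing time (a new reading comes with each control period).
- manip.camera(name): name is "side" or "top"; returns the picture (400x640x3 uint8, blue, green, red); there is no depth.
- manip.calibration(name): a dict with "vfov" (degrees; the focal length in pixels is half the picture's height over the tangent of half this angle, whatever the lens; pixels are square), "cx", "cy" (the principal point, pixels), "camera_from_world" (4x4, takes a point from world to camera coordinates). Camera axes: x right, y down, z forward; pixel columns grow to the right and rows downward; lengths in m; the calibration is good to about 2 mm. A picture is of the moment at which its call begins. calibration takes no time and is no camera call.
- manip.hand_in(): hands the job in; it is judged then, once.
Trained networks look in the newest picture that a camera, given by its name, has taken for a name from the list of things; names that differ only in an ending like _2 or _b are one class to them, and where a whole thing is asked for, a point or a joint stands for the part that bears it (a point fixed in the world has none). Each returns a list of dicts, best first, with "conf" (0 to 1); they miss things now and then, are a little off and sometimes report something else, mostly with a low value. They report only what shows in the picture. A call takes as long as a camera call.
- manip.masks_of(thing, camera): "region" (400x640 bool, what is visible of it) and "centre" ([column, row] in pixels, amid what is visible of it).
The state is a dict: "clock": time; "joint_pos": joint angles; "joint_velocities": joint speeds; "tau": joint torques, N m; "position": TCP position; "ee_rot": TCP orientation; "ft_force": force on the tool from outside, world axes, zero at the start; "torque": the same for the moment, N m; "grip_width": opening from 0.0 (shut) to 1.0 (fully open); "grasp_force": force on a finger pad.
Only numpy, scipy, OpenCV 4.12 (cv2) and the standard library are available. Lean on these libraries where they do the work, as an engineer would, in place of code of your own. Each camera call takes 0.05 s, during which the arm holds its last target. There are 200 camera calls.

TASK

Open the flat reference-block case on the bench: raise its lid until it stands on its stiff hinge, then lock the folding stay at its end by pressing the knee past straight onto its stop, so that the lid stays up by itself. Do not let the lid drop, and leave the other things on the bench where they are.

Things in the scene. Friction and masses are not known exactly. Their poses are not given: they have to be found in the camera images.
- case: Grey case with aluminium edging, lying flat, too heavy to move: 200 mm deep (x), 300 mm wide (y), 80 mm high, 102 mm with its lid. Origin: centre of its underside; z up, x from its front (handle side, faces the robot) to its back (hinge side), y to its left end, which carries the stay. The latches are undone.
- lid_hinge (a point): Middle of the lid's hinge pin, fixed on the case at x +104 mm, z +82 mm in the case frame; the pin runs along the case's y.
- lid_handle (a point): Centre of the lid's bow handle: a round steel bar 12 mm thick, 110 mm long, along the case's y, with 36 mm clear between bar and lid edge; 246 mm from the hinge pin and, shut, 8 mm above its level. Pinched from above it turns within the fingers. Its axes equal the case's when shut and turn with the lid.
- lid (a joint): Lid angle in rad: 0 shut, growing as the front edge rises. A 300 x 200 x 21 mm tray of about 0.5 kg. Its stiff hinge holds it standing above about 1.1 rad; let go lower, it falls shut. The stay, straight, stops it at 1.36; locked, it stands at about 1.35.
- knee (a point): Middle of the thumb knob on the stay's knee: steel, 20 mm across, 20 mm long along the case's y, 173 mm from the case's middle plane towards its left end. In the case frame: folded (lid shut) at x -89, z +75 mm; with the links in line at x +40, z +127 mm; locked at x +45, z +122 mm. With the lid raised but not locked it stands forward of and above that line.
- stay_knee (a joint): Knee angle in rad: 0 folded (lid shut), 2.77 links in line, 2.93 on its stop past the line = locked. Stiff rivet: it stays as left, and pulling up the lid does not carry it past the line. With the lid standing near its top, press the knob back and down (away from the handle side, 40 degrees below level) with some 5 to 10 N; the lid follows.
- couplant: Bystander: white bottle, 60 mm across, 170 mm high; origin at its foot.
- step_wedge: Bystander: steel step wedge, 120 x 30 x 40 mm; origin under its middle.
- screwdriver: Bystander: screwdriver with a clear handle, 170 mm long, lying; origin under its middle.
- stay_pivot (a point): Pivot of the stay's lower link on the case's left end. The stay is two flat steel links, each 82 mm between pins, 16 mm wide, 4 mm thick, just outside that end: the lower pivots here, the upper on the lid's end edge 112 mm from the hinge pin, and they meet at the knee. Fixed on the case at x -8, y +156, z +60 mm in its frame.

How it is judged:
By the outcome, as a careful person would: the job done as asked, in the order asked, and still so for the second after the job is handed in, with the robot touching nothing.
It also fails if it takes over 45 s, if anything falls off the work surface, if the arm or the gripper's body presses on something with over 40 N, if the wrist force passes 120 N, or if a joint passes its speed limit or range.

## Working session

There is one attempt and no reset: what is moved stays moved. The work goes in short steps, Python scripts to look and compute and a shell command to move; the robot and the scene stay as the last step left them, time stands still between calls to the robot, and variables do not carry over. Pictures are saved under pics/ and viewed, at most 10 in all, crops included, and the job is handed in when it is done.

```bash
ls; mkdir -p pics; cat > h.py <<'E'
from workcell import manip
import numpy as np, cv2
def K(n):
    c=manip.calibration(n); f=200/np.tan(np.radians(c["vfov"])/2)
    return f,c["cx"],c["cy"],np.array(c["camera_from_world"])
def proj(n,P):
    f,cx,cy,T=K(n); p=np.atleast_2d(P)@T[:3,:3].T+T[:3,3]
    return np.c_[f*p[:,0]/p[:,2]+cx,f*p[:,1]/p[:,2]+cy]
def ray(n,uv):
    f,cx,cy,T=K(n); d=T[:3,:3].T@np.array([(uv[0]-cx)/f,(uv[1]-cy)/f,1]); return -T[:3,:3].T@T[:3,3],d
def atz(n,uv,z):
    o,d=ray(n,uv); return o+d*(z-o[2])/d[2]
def tri(u1,u2):
    A=np.zeros((3,3));b=np.zeros(3)
    for n,u in(("side",u1),("top",u2)):
        o,d=ray(n,u);d/=np.linalg.norm(d);M=np.eye(3)-np.outer(d,d);A+=M;b+=M@o
    return np.linalg.solve(A,b)
E
cat > a.py <<'E'
from h import *
for n in("side","top"):
    im=manip.camera(n); cv2.imwrite(f"pics/{n}0.png",im)
    c=manip.calibration(n);print(n,{k:v for k,v in c.items() if k!="camera_from_world"},np.round(np.array(c["camera_from_world"]),3).tolist())
    for t in("case","lid_handle","knee","stay_pivot","couplant","step_wedge","screwdriver"):
        print(t,[(np.round(m["centre"]).tolist(),round(m["conf"],2),int(m["region"].sum())) for m in manip.masks_of(t,n)[:2]])
o=manip.get_obs();print(o)
E
python3 a.py
```

```text
pics
side {'vfov': 43.89669968463547, 'cx': 315.60383602743076, 'cy': 189.22771290193594} [[0.945, -0.327, 0.02, -0.553], [-0.177, -0.56, -0.809, 0.15], [0.276, 0.761, -0.587, 1.197], [0.0, 0.0, 0.0, 1.0]]
case [([324.0, 211.0], 0.73, 10288)]
lid_handle []
knee []
stay_pivot [([325.0, 213.0], 0.79, 10123)]
couplant [([336.0, 331.0], 0.92, 1821)]
step_wedge [([429.0, 312.0], 0.95, 800)]
screwdriver [([223.0, 159.0], 0.48, 156)]
top {'vfov': 52.364506732042486, 'cx': 320.2825153340691, 'cy': 198.67750156463015} [[-0.005, -1.0, 0.013, -0.049], [-0.985, 0.003, -0.17, 0.567], [0.17, -0.014, -0.985, 1.162], [0.0, 0.0, 0.0, 1.0]]
case [([328.0, 195.0], 0.72, 8410)]
lid_handle [([333.0, 197.0], 0.88, 7917)]
knee [([281.0, 239.0], 0.55, 52)]
stay_pivot [([328.0, 196.0], 0.73, 8171), ([279.0, 242.0], 0.29, 25)]
couplant [([454.0, 228.0], 0.67, 591)]
step_wedge [([442.0, 161.0], 0.57, 442), ([332.0, 196.0], 0.18, 7682)]
screwdriver [([198.0, 263.0], 0.8, 295), ([327.0, 196.0], 0.5, 8150)]
{'clock': 0.8, 'joint_pos': array([-1.33164244,  0.33217503, -0.06468825,  1.46010897,  0.02159262,
        1.34987632, -0.08850881]), 'joint_velocities': array([ 0.0006059 ,  0.00127131, -0.00022267,  0.00034508,  0.00014108,
        0.00203679, -0.00092186]), 'tau': array([-3.06445654e-04, -6.25167632e+01,  4.94503893e-02, -3.91834760e+01,
        1.65501307e-02,  1.62209875e-03,  7.00159376e-06]), 'position': array([0.16172682, 0.60373018, 0.30394881]), 'ee_rot': array([ 1.30512606e-01,  9.91446648e-01,  6.37935906e-05, -3.96232855e-06]), 'ft_force': array([-0.52347262,  0.17224933,  0.40282084]), 'torque': array([-0.00188532, -0.01490072, -0.01059156]), 'grasp_force': 0.0, 'grip_width': 0.9992823611542732}
```

```bash
python3 -c "
import cv2
a=cv2.imread('pics/side0.png');cv2.imwrite('pics/s1.png',cv2.resize(a[60:380,170:490],None,fx=1.85,fy=1.85,interpolation=2))
b=cv2.imread('pics/top0.png');cv2.imwrite('pics/t1.png',cv2.resize(b[110:310,180:480],None,fx=2.6,fy=2.6,interpolation=2))"
```

```text
(no output)
```

View pics/s1.png

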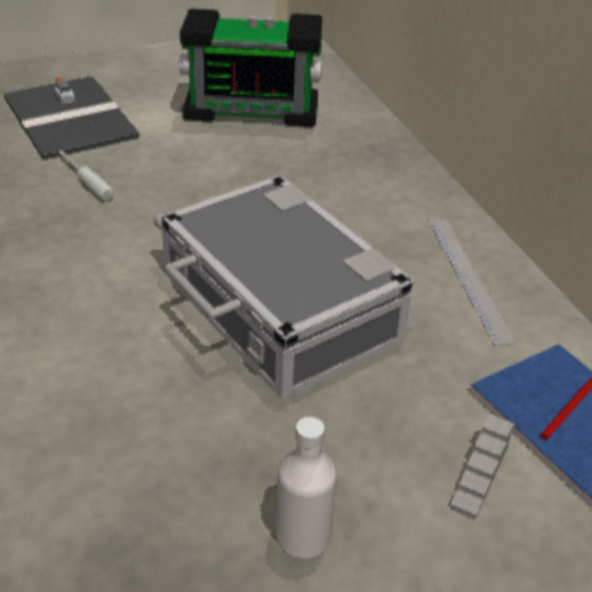

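View pics/t1.png

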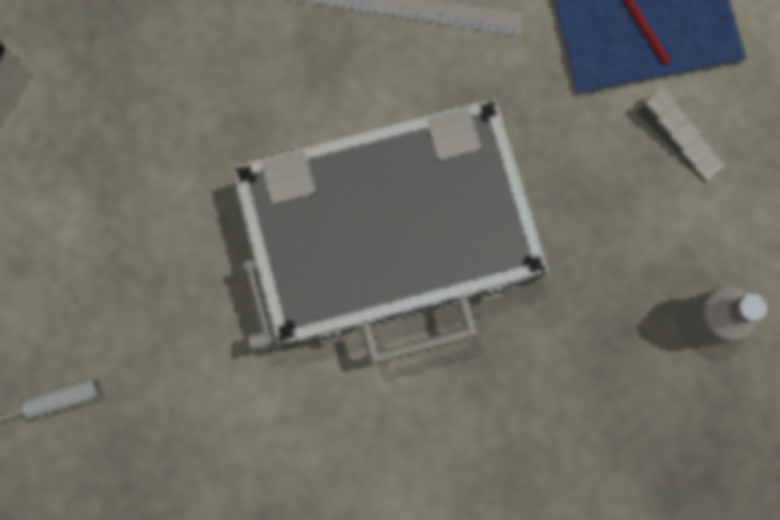

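The side crop shows the case mid-frame, with the handle bar running from about (178,267) to (214,312) and the knob at (158,220). In the top crop the lid corners are at (241,172), (492,105), (540,268) and (281,335), the handle centre is near (424,346) and the knob at (258,341). The bottle stands at the right end and the screwdriver lies off the left. I'll fit the case pose to these points.

```bash
cat > fit.py <<'E'
from h import *
from scipy.optimize import least_squares
P=np.array([[.1,.15,.102],[.1,-.15,.102],[-.1,-.15,.102],[-.1,.15,.102],[-.142,0,.09],[-.089,.173,.075]])
T=np.array([[241,172],[492,105],[540,268],[281,335],[424,346],[258,341]])/2.6+[180,110]
S=np.array([[280,180],[410,282],[287,335],[165,220],[196,290],[158,220]])/1.85+[170,60]
def W(q,P):
    c,s=np.cos(q[2]),np.sin(q[2]); return np.c_[P[:,0]*c-P[:,1]*s+q[0],P[:,0]*s+P[:,1]*c+q[1],P[:,2]]
f=lambda q:np.r_[proj("top",W(q,P))-T,proj("side",W(q,P))-S].ravel()
r=least_squares(f,[.55,-.06,.2],loss="soft_l1");q=r.x
print(np.round(q,4),np.round(f(q).reshape(-1,2),1).tolist())
np.save("q.npy",q)
print("handle,knee,hinge",np.round(W(q,np.array([[-.142,0,.09],[-.089,.173,.075],[.104,0,.082],[.04,.173,.127],[.045,.173,.122]])),3))
from scipy.spatial.transform import Rotation as R
print(np.round(R.from_quat(manip.get_obs()["ee_rot"]).as_matrix(),3))
E
python3 fit.py
```

```text
[ 0.5721 -0.0787  0.265 ] [[-2.4, -2.0], [1.0, -2.8], [2.8, 0.1], [-0.1, 2.7], [0.4, -1.1], [0.6, -0.6], [-0.8, -2.6], [0.7, -1.3], [-1.5, 0.9], [-1.9, -2.3], [-3.3, -0.3], [1.8, 0.7]]
handle,knee,hinge [[ 0.435 -0.116  0.09 ]
 [ 0.441  0.065  0.075]
 [ 0.672 -0.051  0.082]
 [ 0.565  0.099  0.127]
 [ 0.57   0.1    0.122]]
[[-0.966  0.259  0.   ]
 [ 0.259  0.966  0.   ]
 [ 0.     0.    -1.   ]]
```

```bash
R='{"grip":0.25,"slide":[0,0,0],"yaw":0.149}'; python3 -m jog '[{"grip":0.25,"slide":[0,0,0],"yaw":0.149},{"grip":0.25,"slide":[0,0,0],"yaw":0.149},{"grip":0.25,"slide":[0,0,0],"yaw":0.149},{"grip":0.25,"slide":[0,0,0],"yaw":0.149},{"grip":0.25,"slide":[0,0,0],"yaw":0.149},{"grip":0.25,"slide":[0,0,0],"yaw":0.149},{"grip":0.25,"slide":[0,0,0],"yaw":0.149}]' 30
python3 -m jog '[{"grip":0.25,"slide":[-3,3.5,0],"yaw":0},{"grip":0.25,"slide":[-3.5,3.5,0],"yaw":0},{"grip":0.25,"slide":[-3.5,3.5,0],"yaw":0},{"grip":0.25,"slide":[-3.5,3.5,0],"yaw":0},{"grip":0.25,"slide":[-4,2,0],"yaw":0},{"grip":0.25,"slide":[-4,0,0],"yaw":0},{"grip":0.25,"slide":[-4,0,0],"yaw":0},{"grip":0.25,"slide":[-4,0,0],"yaw":0}]'
cat > rel.py <<'E'
from h import *
from scipy.spatial.transform import Rotation as R
import sys
q=np.load("q.npy");o=manip.get_obs();c,s=np.cos(q[2]),np.sin(q[2])
M=R.from_quat(o["ee_rot"]).as_matrix();C=np.array([[c,-s,0],[s,c,0],[0,0,1]])
pc=C.T@(o["position"]-[q[0],q[1],0])
print("t",o["clock"],"TCP in case mm",np.round(pc*1000,1),"tool axes in case",np.round((C.T@M).T,3).tolist(),"F case",np.round(C.T@o["ft_force"],1),"w",round(o["grip_width"]*85,1),"gf",o["grasp_force"])
E
python3 rel.py
```

```text
clock: 1.5
position: [0.1617, 0.6037, 0.304]
ee_rot: [0.61, 0.793, 0.0, -0.0]
ft_force: [-1.2, 0.5, 0.2]
grip_width: 0.377
grasp_force: 0.0
clock: 2.3
position: [0.3941, 0.3595, 0.3039]
ee_rot: [0.607, 0.795, 0.0, -0.0]
ft_force: [0.1, 0.9, -0.1]
grip_width: 0.373
grasp_force: 0.0
t 2.3 TCP in case mm [-57.  469.5 303.9] tool axes in case [[-0.001, 1.0, 0.0], [1.0, 0.001, 0.0], [0.0, 0.0, -1.0]] F case [ 0.3  0.9 -0.1] w 31.7 gf 0.0
```

```bash
python3 -m jog '[{"grip":0.25,"slide":[-4,0,0],"yaw":0},{"grip":0.25,"slide":[-4.5,-0.5,0],"yaw":0},{"grip":0.25,"slide":[-4.5,-1,0],"yaw":0},{"grip":0.25,"slide":[-4.5,-1,0],"yaw":0},{"grip":0.25,"slide":[-4.5,-1,0],"yaw":0},{"grip":0.25,"slide":[-4.5,-1,0],"yaw":0},{"grip":0.25,"slide":[-4.5,-1,0],"yaw":0},{"grip":0.25,"slide":[-4.5,-1,0],"yaw":0}]'
python3 -m jog '[{"grip":0.25,"slide":[-4,-1,1],"yaw":0},{"grip":0.25,"slide":[-4,-1,2],"yaw":0},{"grip":0.25,"slide":[-3,0,2],"yaw":0},{"grip":0.25,"slide":[-1,0,2],"yaw":0},{"grip":0.25,"slide":[0,0,0],"yaw":0}]'
python3 rel.py; python3 - <<'E'
from h import *
for n in("side","top"):
    im=manip.camera(n); cv2.imwrite(f"pics/{n}1.png",im)
a=cv2.imread('pics/side1.png')[100:300,180:440];b=cv2.imread('pics/top1.png')[110:310,220:440]
cv2.imwrite('pics/v2.png',cv2.resize(np.hstack([a,b]),None,fx=1.66,fy=1.66,interpolation=2))
E
```

```text
clock: 3.1
position: [0.424, -0.0004, 0.3041]
ee_rot: [0.607, 0.795, 0.001, -0.0]
ft_force: [0.9, 0.3, 1.2]
grip_width: 0.373
grasp_force: 0.0
clock: 3.6
position: [0.4354, -0.1208, 0.2322]
ee_rot: [0.608, 0.794, -0.001, -0.001]
ft_force: [-0.9, 0.9, 0.8]
grip_width: 0.378
grasp_force: 0.0
t 3.6 TCP in case mm [-143.    -4.9  232.2] tool axes in case [[0.002, 1.0, 0.0], [1.0, -0.002, -0.003], [-0.003, 0.0, -1.0]] F case [-0.6  1.1  0.8] w 32.1 gf 0.0
```

View pics/v2.png

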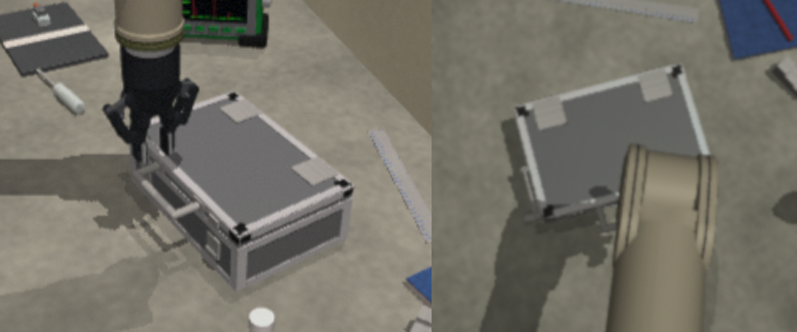

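The gripper hovers above the handle, with its fingers just left of the bar's middle (about (155,150) in the left panel), in line with the bar. Next I'll descend.

```bash
python3 -m jog '[{"grip":0.25,"slide":[0.5,0.1,2],"yaw":0},{"grip":0.25,"slide":[0,0,2],"yaw":0},{"grip":0.25,"slide":[0,0,1.5],"yaw":0},{"grip":0.25,"slide":[0,0,1.5],"yaw":0},{"grip":0.25,"slide":[0,0,1.5],"yaw":0},{"grip":0.25,"slide":[0,0,0],"yaw":0}]' && python3 rel.py
python3 -m jog '[{"grip":1,"slide":[0,0,0],"yaw":0},{"grip":1,"slide":[0,0,0],"yaw":0},{"grip":1,"slide":[0,0,0],"yaw":0},{"grip":1,"slide":[0,0,0],"yaw":0}]' 30
python3 rel.py
```

```text
clock: 4.3
position: [0.4359, -0.1131, 0.1485]
ee_rot: [0.606, 0.795, -0.0, -0.001]
ft_force: [0.4, -0.8, 0.3]
grip_width: 0.371
grasp_force: 0.0
t 4.3 TCP in case mm [-140.4    2.5  148.5] tool axes in case [[-0.003, 1.0, 0.001], [1.0, 0.003, -0.001], [-0.001, 0.001, -1.0]] F case [ 0.1 -0.9  0.3] w 31.5 gf 0.0
clock: 4.7
position: [0.4355, -0.1143, 0.1499]
ee_rot: [0.607, 0.795, -0.0, -0.001]
ft_force: [-9.3, 0.2, 9.9]
grip_width: 0.126
grasp_force: 29.4
t 4.7 TCP in case mm [-141.2    1.4  149.9] tool axes in case [[-0.001, 1.0, 0.002], [1.0, 0.001, -0.001], [-0.001, 0.002, -1.0]] F case [-8.9  2.6  9.9] w 10.7 gf 29.37584638595581
```

```bash
python3 -m jog '[{"grip":0.3,"slide":[0,0,0],"yaw":0},{"grip":0.3,"slide":[0,-0.2,0.6],"yaw":0},{"grip":0.3,"slide":[0,0,0],"yaw":0}]' && python3 rel.py
python3 -m jog '[{"grip":1,"slide":[0,0,0],"yaw":0},{"grip":1,"slide":[0,0,0],"yaw":0},{"grip":1,"slide":[0,0,0],"yaw":0},{"grip":1,"slide":[0,0,0],"yaw":0}]' 40
python3 rel.py
```

```text
clock: 5.0
position: [0.4341, -0.1147, 0.1427]
ee_rot: [0.607, 0.795, 0.0, -0.0]
ft_force: [0.3, -0.2, -0.7]
grip_width: 0.345
grasp_force: 0.0
t 5.0 TCP in case mm [-142.6    1.4  142.7] tool axes in case [[-0.001, 1.0, 0.0], [1.0, 0.001, 0.0], [0.0, 0.0, -1.0]] F case [ 0.2 -0.3 -0.7] w 29.3 gf 0.0
clock: 5.4
position: [0.4352, -0.1146, 0.1433]
ee_rot: [0.607, 0.795, 0.001, 0.001]
ft_force: [6.0, 2.1, -2.9]
grip_width: 0.124
grasp_force: 38.9
t 5.4 TCP in case mm [-141.5    1.2  143.3] tool axes in case [[-0.001, 1.0, -0.0], [1.0, 0.001, 0.002], [0.002, -0.0, -1.0]] F case [ 6.4  0.5 -2.9] w 10.5 gf 38.91611158847809
```

```bash
python3 - <<'E'
import numpy as np
t=np.linspace(0,1.28,17)+.0325
x=-246*np.cos(t);z=246*np.sin(t)
for a,b,c in zip(t[1:]-.0325,np.diff(x),np.diff(z)):print(round(a,2),round(b/10,2),round(-c/10,2))
# knee at lid angles
def knee(th):
    # lid anchor: locked geometry; find anchor offset angle from straight: distance 164 at 1.36
    from scipy.optimize import brentq
    p=np.array([-8,60.]);h=np.array([104,82.])
    anc=lambda th,o:h+112*np.array([-np.cos(th+o),np.sin(th+o)])
    o=brentq(lambda o:np.hypot(*(anc(1.36,o)-p))-164+1e-6,-.3,.3)
    a=anc(th,o);d=a-p;L=np.hypot(*d);m=(a+p)/2;n=np.array([-d[1],d[0]])/L
    return o,a.round(1),(m+n*np.sqrt(max(0,82**2-L*L/4))).round(1)
for th in(0,1.1,1.2,1.25,1.28,1.3,1.33,1.359):print(th,knee(th))
E
```

```text
0.08 0.14 -1.96
0.16 0.3 -1.94
0.24 0.45 -1.91
0.32 0.6 -1.87
0.4 0.75 -1.82
0.48 0.9 -1.75
0.56 1.03 -1.67
0.64 1.16 -1.59
0.72 1.29 -1.49
0.8 1.4 -1.38
0.88 1.51 -1.26
0.96 1.6 -1.14
1.04 1.69 -1.01
1.12 1.76 -0.87
1.2 1.83 -0.73
1.28 1.88 -0.58
0 (0.06864499493560974, array([-7.7, 89.7]), array([-88.5,  75.6]))
1.1 (0.06864499493560974, array([ 60.2, 185.1]), array([ -9.6, 142. ]))
1.2 (0.06864499493560974, array([ 70.7, 188.9]), array([  4.1, 141.1]))
1.25 (0.06864499493560974, array([ 76.1, 190.5]), array([ 11.7, 139.6]))
1.28 (0.06864499493560974, array([ 79.3, 191.2]), array([ 16.8, 138.1]))
1.3 (0.06864499493560974, array([ 81.5, 191.7]), array([ 20.6, 136.9]))
1.33 (0.06864499493560974, array([ 84.8, 192.3]), array([ 27.1, 134.1]))
1.359 (0.06864499493560974, array([ 88. , 192.9]), array([ 38. , 127.9]))
```

Geometry matches the given data. Raising now.

```bash
python3 -m jog '[{"grip":1,"slide":[0,0.14,-1.96],"yaw":0},{"grip":1,"slide":[0,0.3,-1.94],"yaw":0},{"grip":1,"slide":[0,0.45,-1.91],"yaw":0},{"grip":1,"slide":[0,0.6,-1.87],"yaw":0}]'
python3 rel.py
```

```text
clock: 5.8
position: [0.4496, -0.1107, 0.2206]
ee_rot: [0.607, 0.795, 0.001, 0.001]
ft_force: [13.8, 1.5, -10.7]
grip_width: 0.126
grasp_force: 39.4
t 5.8 TCP in case mm [-126.6    1.2  220.6] tool axes in case [[-0.001, 1.0, -0.001], [1.0, 0.001, 0.003], [0.003, -0.001, -1.0]] F case [ 13.7  -2.2 -10.7] w 10.7 gf 39.351916909217834
```

```bash
python3 -m jog '[{"grip":1,"slide":[0,0.95,-1.82],"yaw":0},{"grip":1,"slide":[0,0.95,-1.75],"yaw":0},{"grip":1,"slide":[0,1.03,-1.67],"yaw":0},{"grip":1,"slide":[0,1.16,-1.59],"yaw":0}]'
python3 rel.py
```

```text
clock: 6.2
position: [0.4854, -0.1013, 0.2876]
ee_rot: [0.608, 0.794, -0.003, -0.003]
ft_force: [-16.7, -3.5, 6.2]
grip_width: 0.124
grasp_force: 39.7
t 6.2 TCP in case mm [-89.6   0.9 287.6] tool axes in case [[0.001, 1.0, 0.002], [1.0, -0.001, -0.008], [-0.008, 0.002, -1.0]] F case [-17.    1.    6.2] w 10.6 gf 39.695618748664856
```

```bash
python3 -m jog '[{"grip":1,"slide":[0,1.29,-1.49],"yaw":0},{"grip":1,"slide":[0,1.4,-1.38],"yaw":0},{"grip":1,"slide":[0,1.51,-1.26],"yaw":0},{"grip":1,"slide":[0,1.6,-1.14],"yaw":0}]'
python3 rel.py
```

```text
clock: 6.6
position: [0.5422, -0.0863, 0.3423]
ee_rot: [0.608, 0.794, -0.001, -0.002]
ft_force: [-19.0, -1.4, 22.5]
grip_width: 0.122
grasp_force: 41.2
t 6.6 TCP in case mm [-30.9   0.5 342.3] tool axes in case [[0.001, 1.0, 0.002], [1.0, -0.001, -0.005], [-0.005, 0.002, -1.0]] F case [-18.7   3.6  22.5] w 10.3 gf 41.24447286128998
```

```bash
python3 -m jog '[{"grip":1,"slide":[0,1.59,-1.16],"yaw":0},{"grip":1,"slide":[0,1.76,-1.02],"yaw":0},{"grip":1,"slide":[0,1.8,-0.8],"yaw":0},{"grip":1,"slide":[0,1.88,-0.58],"yaw":0},{"grip":1,"slide":[0,0,0],"yaw":0}]'
python3 rel.py
```

```text
clock: 7.1
position: [0.6133, -0.067, 0.3774]
ee_rot: [0.607, 0.795, -0.001, 0.001]
ft_force: [-1.5, -1.0, 9.1]
grip_width: 0.122
grasp_force: 40.1
t 7.1 TCP in case mm [ 42.9   0.5 377.4] tool axes in case [[-0.001, 1.0, -0.003], [1.0, 0.001, 0.0], [0.0, -0.003, -1.0]] F case [-1.7 -0.6  9.1] w 10.4 gf 40.06697416305542
```

```bash
cat > look.py <<'E'
from h import *
import sys
t=sys.argv[1]
for n in("side","top"):
    im=manip.camera(n); cv2.imwrite(f"pics/{n}{t}.png",im)
    print(n,[(np.round(m["centre"],1).tolist(),round(m["conf"],2),int(m["region"].sum())) for m in manip.masks_of("knee",n)[:2]])
q=np.load("q.npy");c,s=np.cos(q[2]),np.sin(q[2])
for P in([.0168,.173,.138],[.045,.173,.122]):
    w=[P[0]*c-P[1]*s+q[0],P[0]*s+P[1]*c+q[1],P[2]];print("pred knee",P,proj("side",w).round(1),proj("top",w).round(1))
a=cv2.imread(f'pics/side{t}.png')[80:280,180:410];b=cv2.imread(f'pics/top{t}.png')[130:330,210:440]
cv2.imwrite(f'pics/v{t}.png',cv2.resize(np.hstack([a,b]),None,fx=1.73,fy=1.73,interpolation=2))
E
python3 look.py 3
```

```text
side [([301.7, 141.5], 0.58, 201)]
top [([266.2, 201.1], 0.46, 62)]
pred knee [0.0168, 0.173, 0.138] [[290.7 148.3]] [[268.2 201.8]]
pred knee [0.045, 0.173, 0.122] [[299.5 150.4]] [[266.4 193.1]]
```

View pics/v3.png

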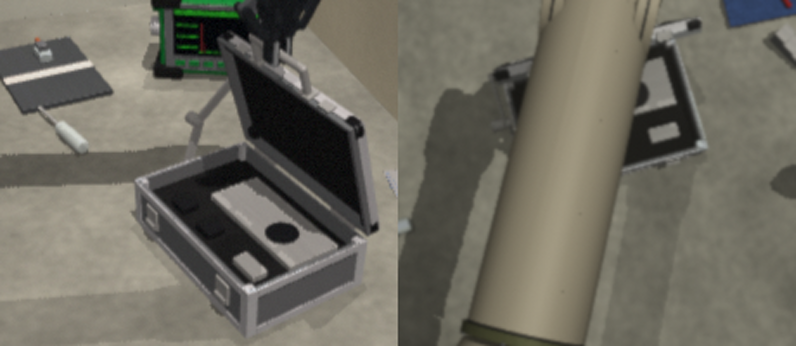

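The lid stands near 1.28 rad. The knob is at crop (193,118), which is pixel (292,148), and that matches the predicted unlocked position; the network's centre for it covers the whole stay. Now I'll release the handle and go up.

```bash
python3 -m jog '[{"grip":0.4,"slide":[0,0,0],"yaw":0},{"grip":0.4,"slide":[0,0,0],"yaw":0},{"grip":0.4,"slide":[0,0,0],"yaw":0},{"grip":0.4,"slide":[0,0,-1],"yaw":0},{"grip":0.4,"slide":[0,0,-2],"yaw":0},{"grip":0.4,"slide":[0,0,-3],"yaw":0},{"grip":0.4,"slide":[0,0,-3],"yaw":0}]'
python3 rel.py
python3 -m jog '[{"grip":-1,"slide":[0,-2,0],"yaw":0},{"grip":-1,"slide":[1,-4,0],"yaw":0},{"grip":-1,"slide":[3,-3,0],"yaw":0},{"grip":-1,"slide":[4,-2,0],"yaw":0},{"grip":-1,"slide":[4,-1,0],"yaw":0},{"grip":-1,"slide":[4,-0.5,0],"yaw":0},{"grip":-1,"slide":[2,0,0],"yaw":0},{"grip":-1,"slide":[0,0,0],"yaw":0}]'
python3 rel.py; python3 look.py 4
```

```text
clock: 8.0
position: [0.6116, -0.0664, 0.468]
ee_rot: [0.607, 0.795, 0.0, -0.0]
ft_force: [0.5, -0.6, 0.3]
grip_width: 0.3
grasp_force: 0.0
t 8.0 TCP in case mm [ 41.3   1.5 468. ] tool axes in case [[-0.001, 1.0, 0.0], [1.0, 0.001, -0.0], [-0.0, 0.0, -1.0]] F case [ 0.3 -0.7  0.3] w 25.5 gf 0.0
clock: 8.8
position: [0.443, 0.0771, 0.4669]
ee_rot: [0.605, 0.796, 0.0, -0.0]
ft_force: [0.3, -0.8, 0.1]
grip_width: 1.002
grasp_force: 0.0
t 8.8 TCP in case mm [-83.8 184.2 466.9] tool axes in case [[-0.006, 1.0, 0.001], [1.0, 0.006, 0.001], [0.001, 0.001, -1.0]] F case [ 0.1 -0.8  0.1] w 85.2 gf 0.0
side [([300.7, 141.8], 0.45, 184)]
top [([267.4, 192.1], 0.4, 102)]
pred knee [0.0168, 0.173, 0.138] [[290.7 148.3]] [[268.2 201.8]]
pred knee [0.045, 0.173, 0.122] [[299.5 150.4]] [[266.4 193.1]]
```

View pics/v4.png

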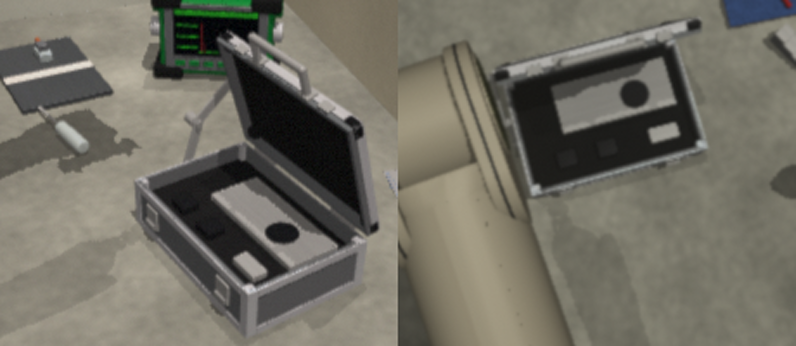

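The lid stands by itself with the stay unlocked, its knob at (192,119) in the left panel. I'll descend in front of the knob.

```bash
python3 -m jog '[{"grip":-1,"slide":[0,0,4],"yaw":0},{"grip":-1,"slide":[-0.6,0,4.5],"yaw":0},{"grip":-1,"slide":[0,0,4.5],"yaw":0},{"grip":-1,"slide":[0,0,4.5],"yaw":0},{"grip":-1,"slide":[0,0,4],"yaw":0},{"grip":-1,"slide":[0,0,4],"yaw":0},{"grip":-1,"slide":[0,0,3.2],"yaw":0},{"grip":-1,"slide":[0,0,0],"yaw":0}]'
python3 rel.py; python3 look.py 5
```

```text
clock: 9.8
position: [0.4438, 0.0668, 0.1763]
ee_rot: [0.608, 0.794, -0.003, -0.001]
ft_force: [-1.0, -0.2, 0.5]
grip_width: 1.002
grasp_force: 0.0
t 9.8 TCP in case mm [-85.8 174.  176.3] tool axes in case [[0.001, 1.0, -0.002], [1.0, -0.001, -0.006], [-0.006, -0.002, -1.0]] F case [-1.   0.   0.5] w 85.2 gf 0.0
side [([300.1, 141.2], 0.46, 174)]
top [([268.0, 188.9], 0.38, 16), ([330.0, 188.9], 0.37, 8237)]
pred knee [0.0168, 0.173, 0.138] [[290.7 148.3]] [[268.2 201.8]]
pred knee [0.045, 0.173, 0.122] [[299.5 150.4]] [[266.4 193.1]]
```

View pics/v5.png

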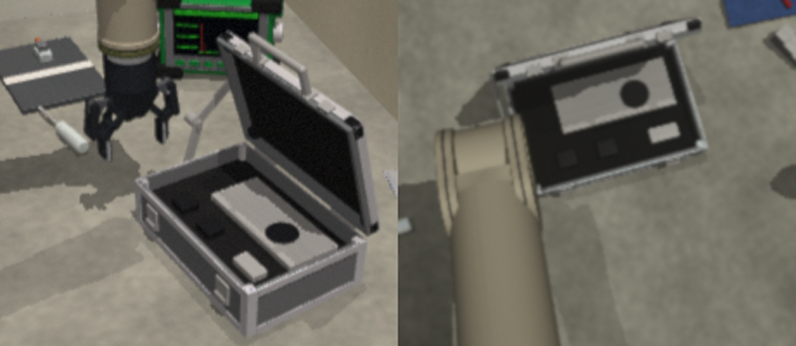

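The fingertip is at (163,140), forward of the knob at (192,119) and in line with it. Next I'll creep in until it touches.

```bash
python3 -m jog '[{"grip":-1,"slide":[0.3,1.5,0],"yaw":0},{"grip":-1,"slide":[0,1,0],"yaw":0},{"grip":-1,"slide":[0,0.5,0],"yaw":0},{"grip":-1,"slide":[0,0.4,0],"yaw":0}]'
python3 rel.py
python3 -m jog '[{"grip":-1,"slide":[0,0.4,0],"yaw":0},{"grip":-1,"slide":[0,0.4,0.1],"yaw":0},{"grip":-1,"slide":[0,0,0],"yaw":0}]'
python3 rel.py
```

```text
clock: 10.4
position: [0.4781, 0.0803, 0.1798]
ee_rot: [0.607, 0.795, 0.0, 0.0]
ft_force: [-0.3, -0.3, 0.3]
grip_width: 1.0
grasp_force: 0.0
t 10.4 TCP in case mm [-49.  178.  179.8] tool axes in case [[-0.001, 1.0, -0.0], [1.0, 0.001, 0.001], [0.001, -0.0, -1.0]] F case [-0.4 -0.2  0.3] w 85.0 gf 0.0
clock: 10.7
position: [0.485, 0.0823, 0.1778]
ee_rot: [0.607, 0.795, -0.001, -0.0]
ft_force: [-2.4, -0.0, -1.8]
grip_width: 1.002
grasp_force: 1.0
t 10.7 TCP in case mm [-41.9 178.2 177.8] tool axes in case [[-0.001, 1.0, -0.0], [1.0, 0.001, -0.001], [-0.001, -0.0, -1.0]] F case [-2.4  0.6 -1.8] w 85.2 gf 1.0360641404986382
```

Contact. Now I'll press along the knee's arc.

```bash
python3 -m jog '[{"grip":-1,"slide":[0,0.4,0.1],"yaw":0},{"grip":-1,"slide":[0,0.4,0.1],"yaw":0},{"grip":-1,"slide":[0,0.4,0.2],"yaw":0},{"grip":-1,"slide":[0,0.4,0.2],"yaw":0}]'
python3 rel.py
```

```text
clock: 11.1
position: [0.501, 0.0868, 0.1721]
ee_rot: [0.607, 0.795, -0.0, -0.0]
ft_force: [-3.9, -0.8, -3.2]
grip_width: 0.998
grasp_force: 1.7
t 11.1 TCP in case mm [-25.3 178.3 172.1] tool axes in case [[-0.001, 1.0, 0.0], [1.0, 0.001, -0.0], [-0.0, 0.0, -1.0]] F case [-4.   0.2 -3.2] w 84.9 gf 1.7495140805840492
```

```bash
python3 -m jog '[{"grip":-1,"slide":[0,0.3,0.2],"yaw":0},{"grip":-1,"slide":[0,0.3,0.2],"yaw":0},{"grip":-1,"slide":[0,0.2,0.2],"yaw":0},{"grip":-1,"slide":[0,0,0],"yaw":0}]'
python3 rel.py; python3 look.py 6
```

```text
clock: 11.5
position: [0.5072, 0.0884, 0.166]
ee_rot: [0.607, 0.795, -0.001, -0.002]
ft_force: [-15.1, -3.2, 7.8]
grip_width: 0.998
grasp_force: 8.0
t 11.5 TCP in case mm [-18.9 178.2 166. ] tool axes in case [[-0.001, 1.0, 0.001], [1.0, 0.001, -0.004], [-0.004, 0.001, -1.0]] F case [-15.4   0.8   7.8] w 84.9 gf 7.982332706451416
side [([307.2, 138.8], 0.43, 204)]
top [([456.7, 229.4], 0.51, 572)]
pred knee [0.0168, 0.173, 0.138] [[290.7 148.3]] [[268.2 201.8]]
pred knee [0.045, 0.173, 0.122] [[299.5 150.4]] [[266.4 193.1]]
```

View pics/v6.png

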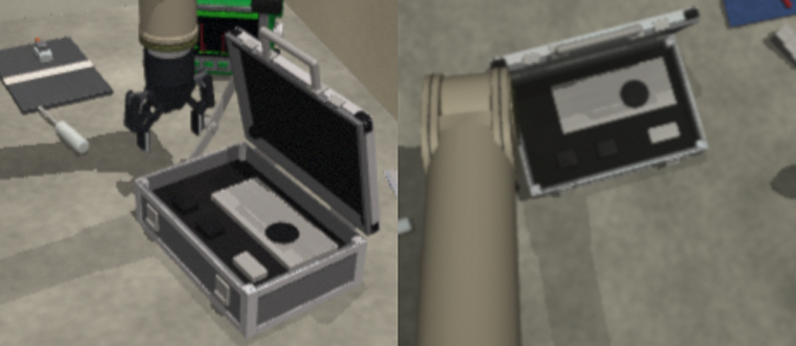

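The knob is now at (209,126), which is pixel (301,153), at the predicted locked spot, and the force has risen as if it were on the stop. I'll press a little more to confirm.

```bash
python3 -m jog '[{"grip":-1,"slide":[0,0.15,0.1],"yaw":0},{"grip":-1,"slide":[0,0.15,0.1],"yaw":0},{"grip":-1,"slide":[0,0,0],"yaw":0}]'
python3 rel.py
```

```text
clock: 12.0
position: [0.5081, 0.0884, 0.164]
ee_rot: [0.607, 0.794, -0.003, -0.004]
ft_force: [-33.4, -6.3, 23.3]
grip_width: 0.997
grasp_force: 17.4
t 12.0 TCP in case mm [-18.  178.1 164. ] tool axes in case [[-0.0, 1.0, 0.002], [1.0, 0.0, -0.009], [-0.009, 0.002, -1.0]] F case [-33.9   2.6  23.3] w 84.7 gf 17.388076186180115
```

Stiff, so it's on the stop. I'll back off and look.

```bash
python3 -m jog '[{"grip":-1,"slide":[0,-0.5,-0.2],"yaw":0},{"grip":-1,"slide":[0,-1,0],"yaw":0},{"grip":-1,"slide":[0,-3,0],"yaw":0},{"grip":-1,"slide":[1,-4,-2],"yaw":0},{"grip":-1,"slide":[2,-3,-4],"yaw":0},{"grip":-1,"slide":[3,0,-4],"yaw":0},{"grip":-1,"slide":[4,0,-4],"yaw":0},{"grip":-1,"slide":[4,0,0],"yaw":0}]'
python3 -m jog '[{"grip":-1,"slide":[4,0,0],"yaw":0},{"grip":-1,"slide":[4,0,0],"yaw":0},{"grip":-1,"slide":[3,0,0],"yaw":0},{"grip":-1,"slide":[0,0,0],"yaw":0},{"grip":-1,"slide":[0,0,0],"yaw":0}]'
python3 rel.py; python3 look.py 7
```

```text
clock: 12.8
position: [0.3686, 0.1911, 0.3043]
ee_rot: [0.608, 0.794, 0.006, 0.0]
ft_force: [2.1, 0.2, -0.3]
grip_width: 1.0
grasp_force: 0.0
clock: 13.3
position: [0.3385, 0.2955, 0.299]
ee_rot: [0.607, 0.795, 0.001, 0.0]
ft_force: [0.6, -0.0, -1.0]
grip_width: 0.995
grasp_force: 0.0
t 13.3 TCP in case mm [-127.5  422.3  299. ] tool axes in case [[-0.002, 1.0, 0.0], [1.0, 0.002, 0.001], [0.001, 0.0, -1.0]] F case [ 0.6 -0.2 -1. ] w 84.6 gf 0.0
side [([306.4, 144.5], 0.63, 227)]
top [([268.4, 193.3], 0.6, 55)]
pred knee [0.0168, 0.173, 0.138] [[290.7 148.3]] [[268.2 201.8]]
pred knee [0.045, 0.173, 0.122] [[299.5 150.4]] [[266.4 193.1]]
```

View pics/v7.png

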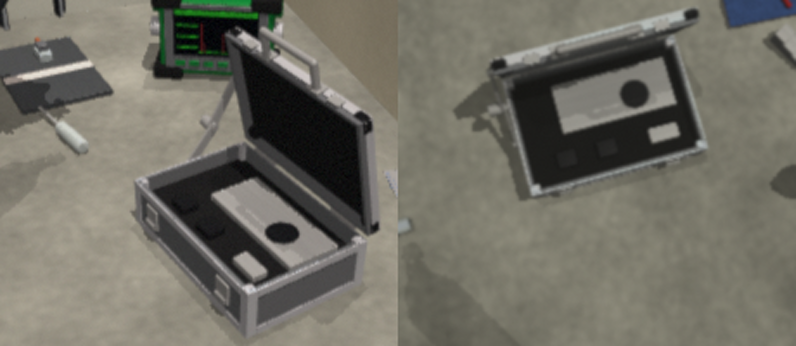

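The lid is up and the knob is at (206,122), pixel (299,150.5). Telling locked from in-line needs a zoom.

```bash
python3 - <<'E'
from h import *
q=np.load("q.npy");c,s=np.cos(q[2]),np.sin(q[2])
pr=lambda n,P:proj(n,[P[0]*c-P[1]*s+q[0],P[0]*s+P[1]*c+q[1],P[2]])[0].round(1)
for n in("side","top"):
    for k,P in dict(inline=[.04,.173,.127],locked=[.045,.173,.122],k_link_inline=[.04,.157,.127],k_link_locked=[.045,.157,.122],piv=[-.008,.157,.06],anc=[.088,.157,.193]).items(): print(n,k,pr(n,P))
f=lambda t,n,y,x:cv2.resize(cv2.imread(f'pics/{n}{t}.png')[y:y+70,x:x+50],None,fx=5,fy=5,interpolation=cv2.INTER_CUBIC)
cv2.imwrite('pics/z.png',np.hstack([f(6,"side",115,275),f(7,"side",115,275),f(7,"top",160,245)]))
E
```

```text
side inline [297.9 149.4]
side locked [299.5 150.4]
side k_link_inline [301.1 152. ]
side k_link_locked [302.7 153. ]
side piv [286.4 177.8]
side anc [316.3 125.8]
top inline [266.6 194.5]
top locked [266.4 193.1]
top k_link_inline [272.2 193. ]
top k_link_locked [271.9 191.6]
top piv [278.6 212.7]
top anc [265.1 171.2]
```

View pics/z.png

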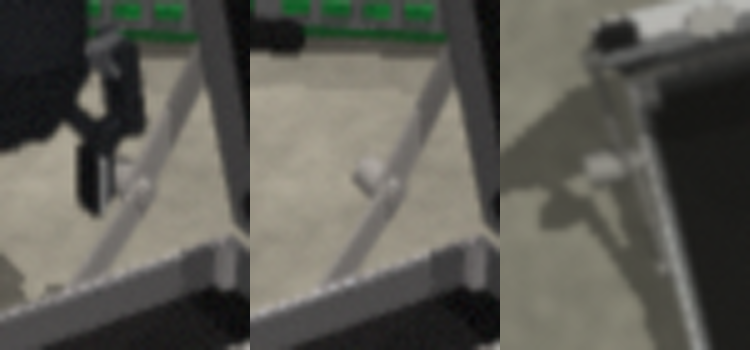

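The zoom shows the knee rivet at (303.4,152.4), behind the straight line between the pins, with the links bent backward the way the locked geometry predicts. It hasn't moved since I let go, so I'm handing in.

```bash
python3 -c "
from workcell import manip
print(manip.hand_in())"
```

```text
the job is handed in; nothing more can be done
None
```

The case is open and handed in at about 13.5 s on the robot's clock: the lid stands by itself on the stay, which the last pictures show pressed past straight to its locked position. The robot is clear of it, and I moved nothing else on the bench.

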